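# Set the coarse and fine knobs of a flow-test valve

### The job

Set the flow-test valve on the sloped console for the next batch of shower heads. First turn the wide outer ring clockwise until the sliding pointer on the scale is level with the setting tab; then turn the small inner knob clockwise until you feel the needle bottom on its seat, and back it off a quarter of a turn. Leave the ring where you set it, let go, and don't push the loose parts round the console about.

Things in the scene. Friction and masses are not known exactly. Their poses are not given: they have to be found in the camera images.
- console: Grey wedge-shaped console of the flow-test valve, fixed on the worktop, 188 x 190 mm on plan, 153 mm high at the back. Origin: centre of its underside. Its sloped top face is panel; outer ring and inner knob stand on that face, one in front of the other on one axis, along the panel's z through panel x = -32 mm, y = 0. Ring and knob turn independently and stay where they are left.
- panel: Aluminium top face of the console, 185 mm up the slope, 170 mm wide, rising away from the robot at 25 degrees. Origin: centre of the face. z: outward normal (25 degrees from vertical, leaning to the robot); x up the slope; y to the left seen from the robot. A scale runs along y at x = 60 mm. All on the face but the knobs stands under 16 mm out.
- ring_grip (a point): Centre of the outer ring (coarse): ribbed dark steel disc, 56 mm diameter, 20 mm thick, from 15 to 35 mm out from the face; this point is on the axis, 25 mm out. Turning it clockwise, seen looking down on the face, moves the pointer to the right (panel -y) by 16 mm per rad. Friction 0.08 N m. 3.6 rad end to end; at the counterclockwise end the pointer is at panel y = 32 mm.
- fine_grip (a point): On the axis in the inner knob (fine): ribbed dark steel, 32 mm diameter, from 43 to 67 mm out; this point is 58 mm out when seated. Clockwise screws in to a hard stop (the seat); it rises only 1.5 mm per turn open. The angle of the seat varies: feel for it. Starts 2.3 to 3.4 rad open. Turns with 0.03 N m; 0.15 N m or more means seated. The point's x axis turns with the knob.
- pointer_line (a point): Middle of the pointer: dark steel slider, 12 mm wide, on the scale, with a thin finger toward the knobs; the ring drives it along the panel's y. The point is on the scale line (panel x = 60 mm), 10 mm out from the face, with the panel's axes.
- tab_line (a point): Middle of the setting tab: dark steel block, 14 mm wide, just above the scale, with a thin finger toward the scale line; it is clamped and marks where the pointer is to stand. Point on the scale line, 10 mm out, panel's axes: pointer and tab are level when both points have the same panel y. The tab starts 18 to 38 mm right of the pointer.
- head_00: Bystander to be left alone: loose white plastic shower head, 125 mm disc lying down with its 92 mm high stem up. Origin: centre of its underside.
- ptfe_1: Bystander to be left alone: loose blue spool of thread tape, 64 x 55 mm, 16 mm high. Origin: centre of its underside.
- nipple_4: Bystander to be left alone: loose cream-coloured threaded nipple lying on its side, 40 x 26 x 23 mm. Origin: centre of its underside.
- spanner_1: Bystander to be left alone: loose flat steel open-ended spanner, 199 x 34 mm, 5 mm thick, lying along the left side of the console. Origin: centre of its underside.

How it is judged:
By the outcome, as a careful person would: the job done as asked, in the order asked, and still so for the second after the job is handed in, with the robot touching nothing.
It also fails if it takes over 72 s, if anything falls off the work surface, if the arm or the gripper's body presses on something with over 40 N, if the wrist force passes 120 N, or if a joint passes its speed limit or range.

### The arm

A 6-joint arm with a two-finger parallel gripper is mounted at the origin on a cart in front of the work surface, level with it; the furniture and walls round the work are solid. World frame = base frame: x ahead of the robot, y to its left, z up, the work surface at z = 0. Lengths are in m, angles in rad, forces in N, time in s.
With the tool pointing down it reaches from about 0.275 to 0.825 m from the base axis. Payload 4.9 kg.
Tool frame: the origin (TCP) lies midway between the tips of the shut fingers; the grasp point (between the pads) lies 19 mm behind it (bot.grip_depth is the distance from the TCP to the grasp point, in m); y points along the fingers, x is the direction in which the jaws open and shut, and the axes are right-handed (so a half turn about y gives the same grasp; the last joint's range is limited). The gripper opens to 85 mm and grips with 20 to 120 N. Pads are 22 mm wide; open, the fingers measure 114 mm over their backs; the gripper's body (76 mm by 85 mm) begins 54 mm behind the grasp point. The pads swing forward as they close: fully open they stand 13 mm farther back than shut.
Start: joints at [-1.439, 0.326, -0.193, 1.052, 0, 1.437], TCP at [0.144, -0.531, 0.231] pointing down, gripper open.
Joint ranges: [-2.65, 2.65], [-0.97, 1.79], [-1.3, 1.35], [-1.93, 2.1], [-1.47, 1.37], [-3.14, 3.14]. Speed limits (rad/s): [2.57, 2.57, 3.14, 3.14, 3.14, 3.14].

### API

Orientations are given as a unit quaternion [w, x, y, z].
In Python, from cell import bot gives the robot as it stands. Calls block until the motion is done:
- bot.move_pose(position, orientation): joint-space move of the TCP to a pose.
- bot.move_linear(position, speed=0.15, rotation=None, until_force=None): straight line of the TCP; rotation=None keeps the orientation; speed is the mean speed in m/s. With until_force (N) it stops when the force on the tool has changed by that much, and returns True; else False.
- bot.goto_joints(angles): joint-space move.
- bot.set_gripper(opening, grasp_force=None): opening from 0.0 (shut) to 1.0 (fully open); grasp_force is the grip in N (None keeps the last); returns when the fingers have stopped.
- bot.wait(seconds).
- bot.solve_ik(position, orientation): joint angles nearest the present ones, or None.
- bot.camera(name): name is "scene" or "side" or "wrist"; returns the picture (420x560x3 uint8, red, green, blue); there is no depth.
- bot.calibration(name): a dict with "mtx" (3x3 intrinsics, pixels), "extrinsics" (4x4, takes a point from world to camera coordinates); the wrist camera has in their place "hand_eye" (4x4, takes a point from camera to tool coordinates, whose origin is the TCP and whose axes are the tool frame's). Camera axes: x right, y down, z forward; pixel columns grow to the right and rows downward; lengths in m; the calibration is good to about 2 mm. The wrist camera is an equidistant fisheye: a pixel r from the principal point sees the ray r / f radians off the axis. A picture is of the moment at which its call begins: read the wrist's pose just before it. calibration takes no time and is no camera call.
A pose or a line that the arm cannot do raises bot.PlanningError and nothing moves.
- bot.close_job(): hands the job in, once; it reports no verdict.
Trained networks look in the newest picture that a camera, given by its name, has taken for a name from the list of things; names that differ only in an ending like _2 or _b are one class to them, and where a whole thing is asked for, a point or a joint stands for the part that bears it (a point fixed in the world has none). Each returns a list of dicts, best first, with "confidence" (0 to 1); they miss things now and then, are a little off and sometimes report something else, mostly with a low value. They report only what shows in the picture. A call takes as long as a camera call.
- bot.search_frame(camera, thing): "bbox" ([left, top, width, height] in pixels, round what is visible of it).
Readings, each from a call of its own:
- bot.read_clock(): time.
- bot.read_joint_positions(): joint angles.
- bot.read_joint_vel(): joint speeds.
- bot.read_joint_efforts(): joint torques, N m.
- bot.read_position(): TCP position.
- bot.read_tool_rot(): TCP orientation.
- bot.read_ft_force(): force on the tool from outside, world axes, zero at the start.
- bot.read_moment(): the same for the moment, N m.
- bot.read_gripper_width(): opening from 0.0 (shut) to 1.0 (fully open).
Only numpy, scipy, OpenCV 4.12 (cv2) and the standard library are available. Lean on these libraries where they do the work, as an engineer would, in place of code of your own. Each camera call takes 0.05 s, during which the arm holds its last target. There are 200 camera calls.

## Working session

There is one attempt and no reset: what is moved stays moved. The work goes in short steps, each a Python script; the robot and the scene stay as the last script left them, time stands still between calls to the robot, and variables do not carry over. Pictures are saved under pics/ and viewed, about 8 in all and at most 12, crops included, and the job is handed in when it is done.

```bash
mkdir -p pics; ls
python3 - <<'E'
from cell import bot
import cv2, numpy as np
ims=[]
for c in ["scene","side"]:
    im=bot.camera(c); cv2.imwrite(f"pics/{c}0.png",im[:,:,::-1])
    k=bot.calibration(c); print(c,k["mtx"].round(1).tolist(),k["extrinsics"].round(4).tolist())
    for t in ["console","panel","ring_grip","fine_grip","pointer_line","tab_line","head_00","ptfe_1","nipple_4","spanner_1"]:
        d=bot.search_frame(c,t); print(t,[(np.round(x["bbox"],1).tolist(),round(x["confidence"],2)) for x in d[:2]])
k=bot.calibration("wrist");print(k)
print(bot.read_clock(),bot.read_position(),bot.read_tool_rot())
E
```

```text
pics
scene [[399.9, 0.0, 281.4], [0.0, 399.9, 202.4], [0.0, 0.0, 1.0]] [[0.8208, -0.5708, -0.019, -0.4408], [-0.3898, -0.5356, -0.7491, 0.4525], [0.4174, 0.6223, -0.6621, 0.5387], [0.0, 0.0, 0.0, 1.0]]
console [([245.5, 188.0, 125.6, 142.1], 0.84)]
panel [([257.5, 192.1, 109.0, 102.7], 0.78)]
ring_grip [([275.0, 229.5, 31.4, 32.7], 0.72)]
fine_grip [([273.6, 225.0, 21.8, 21.4], 0.73), ([248.2, 186.3, 122.5, 141.2], 0.72)]
pointer_line []
tab_line [([331.6, 211.8, 7.0, 4.4], 0.37)]
head_00 [([361.2, 295.2, 68.5, 64.7], 0.83)]
ptfe_1 [([309.5, 332.1, 26.9, 33.0], 0.56), ([330.8, 210.3, 10.1, 5.6], 0.54)]
nipple_4 [([247.8, 208.4, 16.5, 14.2], 0.45), ([272.6, 226.1, 21.4, 21.2], 0.42)]
spanner_1 [([253.1, 230.2, 6.1, 9.1], 0.55)]
side [[417.6, 0.0, 282.9], [0.0, 417.6, 212.4], [0.0, 0.0, 1.0]] [[-0.983, -0.1835, -0.0014, 0.6841], [-0.1213, 0.6559, -0.745, 0.0377], [0.1376, -0.7322, -0.667, 0.9605], [0.0, 0.0, 0.0, 1.0]]
console [([243.1, 139.2, 96.5, 112.4], 0.68)]
panel [([249.3, 141.4, 87.2, 78.4], 0.83)]
ring_grip [([301.8, 167.9, 26.1, 21.0], 0.55)]
fine_grip [([309.1, 158.4, 19.6, 
[... 236 characters left out ...]
, 0.54)]
spanner_1 [([215.5, 241.6, 79.0, 33.9], 0.85), ([253.3, 139.9, 82.9, 82.8], 0.47)]
{'mtx': array([[325.1922621 ,   0.        , 277.81803246],
       [  0.        , 325.1922621 , 209.65974466],
       [  0.        ,   0.        ,   1.        ]]), 'hand_eye': array([[ 9.99999944e-01,  3.25427353e-04,  7.71343565e-05,
         8.32929984e-05],
       [ 2.55932814e-05, -3.04420239e-01,  9.52537830e-01,
        -1.43684788e-01],
       [ 3.33463124e-04, -9.52537775e-01, -3.04420230e-01,
         7.87070152e-02],
       [ 0.00000000e+00,  0.00000000e+00,  0.00000000e+00,
         1.00000000e+00]])}
1.1 [ 0.14448326 -0.53071858  0.2313059 ] [-0.56183594  0.56185427 -0.4293271   0.42934647]
```

View images.

Run:
```python
import cv2,numpy as np
a=cv2.imread("pics/scene0.png")[165:375,225:445]; b=cv2.imread("pics/side0.png")[120:300,190:370]
a=cv2.resize(a,(440,420),interpolation=2); b=cv2.resize(b,(360,360),interpolation=2)
o=np.zeros((420,800,3),np.uint8); o[:,:440]=a; o[:360,440:]=b
cv2.imwrite("pics/a.png",o)
```

```text
(no output)
```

View pics/a.png

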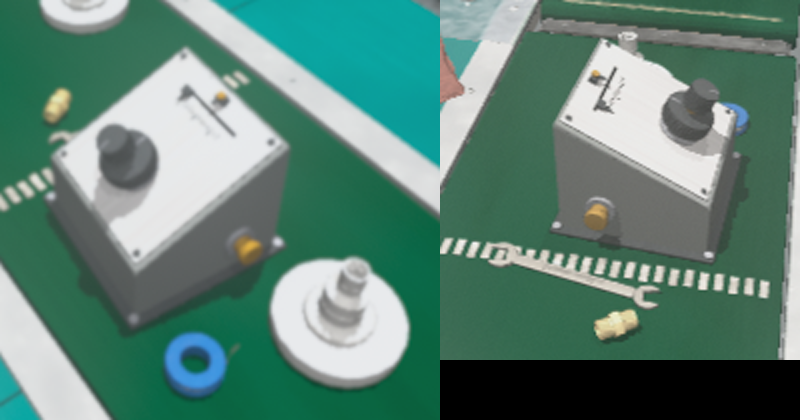

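```bash
cat > h.py <<'E'
from cell import bot
import cv2, numpy as np
from scipy.optimize import least_squares
from scipy.spatial.transform import Rotation as R
A=np.radians(25)
def panelR(yaw): # columns x up slope, y left, z normal
    return R.from_euler('z',yaw).as_matrix()@np.array([[np.cos(A),0,-np.sin(A)],[0,1,0],[np.sin(A),0,np.cos(A)]])
def proj(cam,P):
    k=bot.calibration(cam);E=k["extrinsics"]; p=(E[:3,:3]@np.atleast_2d(P).T).T+E[:3,3]
    p=p@k["mtx"].T; return p[:,:2]/p[:,2:]
def toolRM(): 
    q=bot.read_tool_rot(); return R.from_quat([q[1],q[2],q[3],q[0]]).as_matrix()
def q4(M): x,y,z,w=R.from_matrix(M).as_quat(); return [w,x,y,z]
def wproj(P,pos,Rt):
    k=bot.calibration("wrist");H=k["hand_eye"];f=k["mtx"][0,0];c=k["mtx"][:2,2]
    t=(np.atleast_2d(P)-pos)@Rt; p=(t-H[:3,3])@H[:3,:3]
    n=np.linalg.norm(p[:,:2],axis=1); th=np.arctan2(n,p[:,2]); return c+(p[:,:2]/n[:,None])*(f*th)[:,None]
E
python3 - <<'E'
from h import *
h=np.array([[92.5,85,0],[92.5,-85,0],[-92.5,-85,0],[-92.5,85,0]])/1e3
ax=np.array([[-32,0,67]])/1e3
s=np.array([[317.5,189],[369,239],[291.5,297.5],[252.5,241.5]]);d=np.array([[247.5,182.5],[270,140],[339,175],[326,220]])
d=np.array([[247.5,182.5],[270,140],[339,175],[326,220]])
f=lambda v:np.r_[(proj("scene",v[:3]+h@panelR(v[3]).T)-s).ravel(),(proj("side",v[:3]+h@panelR(v[3]).T)-d).ravel()]
r=least_squares(f,[0.5,-0.1,0.11,0]);print(r.x,r.fun.round(1))
v=r.x;M=panelR(v[3])
for c in("scene","side"):print(c,proj(c,v[:3]+ax@M.T))
# candidate look poses
axp=v[:3]+M@[-.032,0,0]; print("axis base",axp, "z",M[:,2])
for name,xd in (("jaw along panel y",M[:,1]),("-y",-M[:,1]),("x",M[:,0]),("-x",-M[:,0])):
    Rt=np.c_[xd,-M[:,2],np.cross(xd,-M[:,2])]
    for hh in(.04,.2): print(name,hh,np.round(bot.solve_ik(axp+M[:,2]*hh,q4(Rt)),2) if bot.solve_ik(axp+M[:,2]*hh,q4(Rt)) is not None else None)
E
```

```text
[ 0.65164221  0.07653409  0.11260556 -0.08227208] [ 0.6 -2.2  1.1 -2.1  0.4  4.1 -2.8  0.8 -1.  -1.6  0.3 -2.3 -0.1  1.1
 -0.8  3.7]
scene [[280.16858459 233.90739545]]
side [[323.19564097 164.66226468]]
axis base [0.62273846 0.07891745 0.09908178] z [-0.42118878  0.03473047  0.90630779]
jaw along panel y 0.04 [ 0.04  0.28 -0.66  0.2  -0.05  0.11]
jaw along panel y 0.2 [ 0.06 -0.02 -0.58  0.57 -0.06  0.12]
-y 0.04 [ 0.04  0.28 -0.66  0.2  -0.05 -3.03]
-y 0.2 [ 0.06 -0.02 -0.58  0.57 -0.06 -3.02]
x 0.04 [ 0.04  0.28 -0.66  0.2  -0.05  1.68]
x 0.2 [ 0.06 -0.02 -0.58  0.57 -0.06  1.7 ]
-x 0.04 [ 0.04  0.28 -0.66  0.2  -0.05 -1.46]
-x 0.2 [ 0.06 -0.02 -0.58  0.57 -0.06 -1.45]
```

```bash
cat >> h.py <<'E'
v0=np.array([0.65164,0.07653,0.11261,-0.08227])
def tool(M,ang): # ang 0: jaw along panel y ; positive = clockwise seen from above
    xd=M@[np.sin(ang),np.cos(ang),0]; return np.c_[xd,-M[:,2],np.cross(xd,-M[:,2])]
E
python3 - <<'E'
from h import *
v=v0;M=panelR(v[3])
P=v[:3]+M@[-.02,0,.17]
bot.move_pose(P,q4(tool(M,0)))
pos=bot.read_position();Rt=toolRM();im=bot.camera("wrist")
np.savez("w1.npz",pos=pos,Rt=Rt); cv2.imwrite("pics/w1.png",im[:,:,::-1])
for t in ["panel","ring_grip","fine_grip","pointer_line","tab_line"]:
    d=bot.search_frame("wrist",t); print(t,[(np.round(x["bbox"],1).tolist(),round(x["confidence"],2)) for x in d[:2]])
pts=np.array([[92.5,85,0],[92.5,-85,0],[-92.5,-85,0],[-92.5,85,0],[-32,0,67],[60,0,10],[60,32,10]])/1e3
print(wproj(v[:3]+pts@M.T,pos,Rt).round(1).tolist())
print(bot.read_clock(),bot.read_ft_force(),bot.read_joint_positions())
cv2.imwrite("pics/w1b.png",cv2.resize(im[:,:,::-1],(800,600),interpolation=2))
E
```

```text
panel [([195.8, 120.7, 163.9, 168.2], 0.95)]
ring_grip [([244.4, 153.4, 66.4, 62.1], 0.61)]
fine_grip [([258.8, 172.7, 39.7, 41.1], 0.63)]
pointer_line [([303.8, 249.7, 10.0, 19.2], 0.61)]
tab_line [([270.0, 272.7, 13.1, 15.1], 0.49)]
[[353.4, 284.6], [203.4, 284.7], [190.9, 115.8], [365.8, 115.7], [278.5, 192.6], [278.4, 264.4], [309.0, 264.2]]
4.0167 [ 0.1968938  -0.82912569  0.19280052] [ 0.04721994  0.04779231 -0.57563192  0.51443782 -0.0548796   0.11803581]
```

View pics/w1b.png

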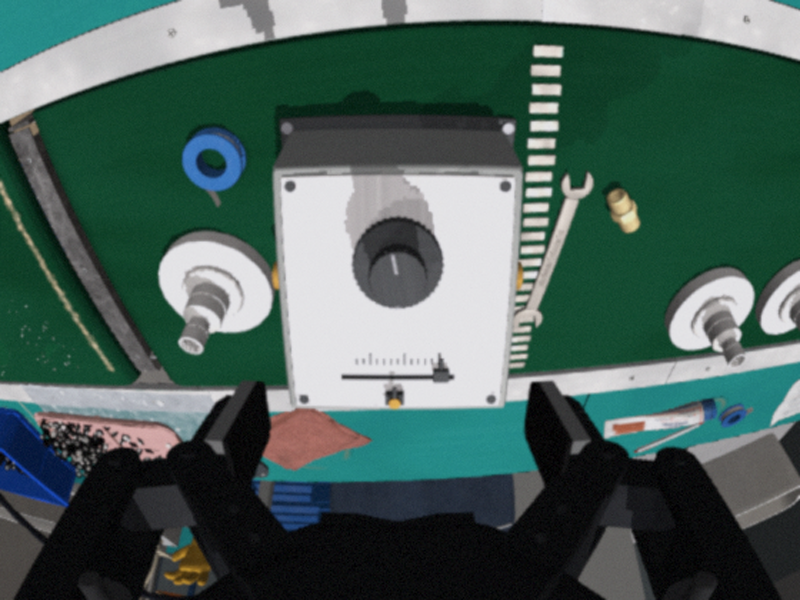

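Run:
```python
import cv2
im=cv2.imread("pics/w1.png")[112:294,185:370]
cv2.imwrite("pics/w1c.png",cv2.resize(im,None,fx=3.25,fy=3.25,interpolation=cv2.INTER_CUBIC))
```

```text
(no output)
```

View pics/w1c.png

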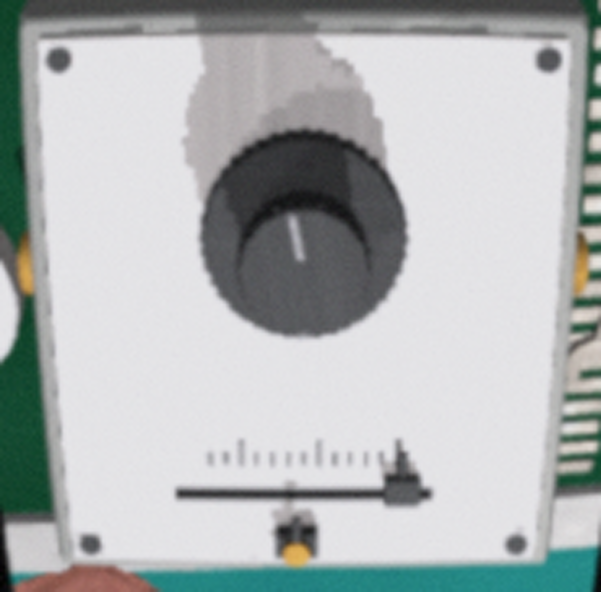

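```bash
cat > fit.py <<'E'
from h import *
def circ(r,zs): 
    t=np.linspace(0,2*np.pi,60); return np.concatenate([np.c_[-.032+r*np.cos(t),r*np.sin(t),0*t+z] for z in zs])
def fit(pos,Rt,corners,ringbb,knobbb,vi):
    h=np.array([[-92.5,-85,0],[-92.5,85,0],[92.5,85,0],[92.5,-85,0]])/1e3
    def f(v):
        M=panelR(v[3]); w=lambda P:wproj(v[:3]+P@M.T,pos,Rt)
        a=w(circ(.028,[.015,.035])); b=w(circ(.016,[.0436,.0676]))
        bb=lambda p:np.array([p[:,0].min(),p[:,0].max(),p[:,1].min(),p[:,1].max()])
        r1=(bb(a)-ringbb)*1.0; r2=(bb(b)-knobbb)[[0,1,3]]
        return np.r_[(w(h)-corners).ravel()*.5,r1,r2]
    r=least_squares(f,vi); return r.x,r.fun
E
python3 - <<'E'
from fit import *
d=np.load("w1.npz");o=np.array([185,112])
c=np.array([[22,15],[587,15],[551,565],[66,567]])/3.25+o
ring=np.array([201,406,128,336])/3.25+[185,185,112,112]; knob=np.array([238,370,208,334])/3.25+[185,185,112,112]
v,r=fit(d["pos"],d["Rt"],c,ring,knob,v0);print(v.round(4),r.round(2))
M=panelR(v[3])
for cam in("scene","side"):
  h=np.array([[-92.5,-85,0],[-92.5,85,0],[92.5,85,0],[92.5,-85,0],[-32,0,67]])/1e3
  print(cam,proj(cam,v[:3]+h@M.T).round(1).tolist())
E
```

```text
[ 0.6538  0.0768  0.1129 -0.075 ] [-0.36  0.87 -0.04  0.27 -0.22 -0.14 -0.31 -0.08  0.01  0.41 -0.36  0.26
 -0.11  0.08 -0.3 ]
scene [[293.3, 300.9], [250.4, 242.0], [318.4, 186.2], [370.9, 235.8], [281.1, 233.3]]
side [[337.8, 175.8], [324.5, 223.4], [245.6, 180.9], [269.1, 137.7], [322.2, 164.4]]
```

```bash
cat >> h.py <<'E'
v1=np.array([0.6538,0.0768,0.1129,-0.075]);M1=panelR(v1[3])
def W(p): return v1[:3]+M1@np.array(p)
def st(tag=""):
    F=np.array(bot.read_ft_force())@M1; Rt=toolRM(); m=np.array(bot.read_moment()); p=M1.T@(np.array(bot.read_position())-v1[:3])*1e3
    print(tag,"t%.1f"%bot.read_clock(),"Fpanel",F.round(1),"Mtool",(m@Rt).round(3),"TCPpanel mm",p.round(1),"w%.3f"%bot.read_gripper_width(),"j6 %.3f"%bot.read_joint_positions()[5],flush=True)
E
python3 - <<'E'
from h import *
q=q4(tool(M1,-1.2))
bot.move_pose(W([-.032,0,.12]),q); st("above")
print(bot.move_linear(W([-.032,0,.007]),speed=0.1,until_force=6)); st("down")
bot.set_gripper(0.0,25); st("grip")
im=bot.camera("wrist");cv2.imwrite("pics/g1.png",im[:,:,::-1])
E
```

```text
above t5.1 Fpanel [ 0.4 -0.2 -0.3] Mtool [ 0.142 -0.005 -0.382] TCPpanel mm [-31.8   0.  120.1] w0.998 j6 -1.093
False
down t6.4 Fpanel [-0.4  0.3 -0. ] Mtool [ 0.148  0.051 -0.387] TCPpanel mm [-31.5   0.1   7.5] w0.995 j6 -1.104
grip t6.8 Fpanel [-3.4  1.1  6. ] Mtool [ 0.089  0.023 -0.824] TCPpanel mm [-32.8   0.6   7.6] w0.645 j6 -1.104
```

View pics/g1.png

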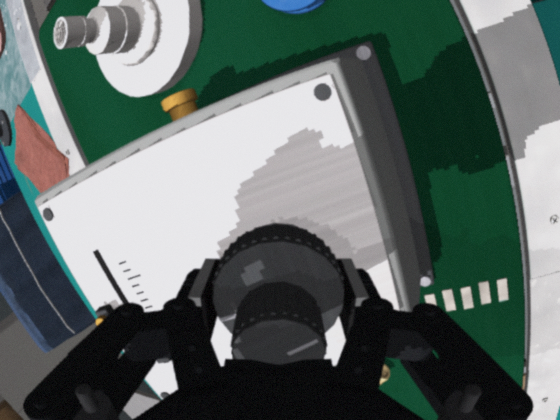

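Run:
```python
from h import *
j=np.array(bot.read_joint_positions())
for k in range(1,4):
    j2=j.copy(); j2[5]+=1.95*k/3; bot.goto_joints(j2); st(k)
pos=bot.read_position();Rt=toolRM();im=bot.camera("wrist");cv2.imwrite("pics/g2.png",im[:,:,::-1])
np.savez("g2.npz",pos=pos,Rt=Rt)
print(wproj(np.array([W([.06,y,.01]) for y in(.032,.001,-.003)]),pos,Rt))
```

```text
1 t7.5 Fpanel [ 0.8 -2.8 -2. ] Mtool [0.268 0.088 0.521] TCPpanel mm [-32.1   0.    7.7] w0.648 j6 -0.456
2 t8.2 Fpanel [ 1.4 -5.4 -2.9] Mtool [-0.21   0.098  1.083] TCPpanel mm [-31.9  -0.9   7.7] w0.644 j6 0.195
3 t8.8 Fpanel [ 0.7 -8.3 -0.8] Mtool [-0.934  0.075  1.136] TCPpanel mm [-32.2  -1.7   7.7] w0.650 j6 0.845
[[423.1348827  332.51384749]
 [381.91370955 361.78049252]
 [376.66201687 365.26936367]]
```

View pics/g2.png

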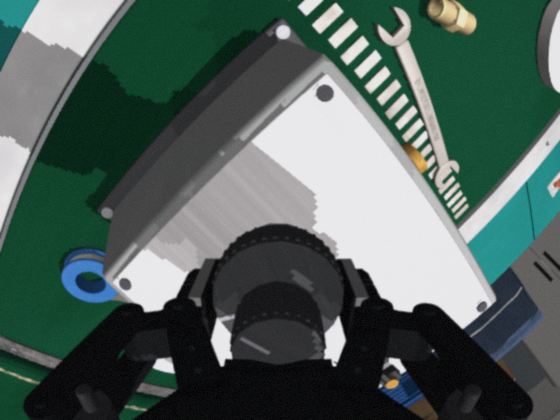

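```bash
cat >> h.py <<'E'
def look(name,p,ang=0,crop=None):
    bot.move_pose(W(p),q4(tool(M1,ang))); bot.wait(0.2)
    pos=bot.read_position();Rt=toolRM();im=bot.camera("wrist")[:,:,::-1]
    np.savez(name+".npz",pos=pos,Rt=Rt); cv2.imwrite("pics/"+name+".png",im); return pos,Rt,im
E
python3 - <<'E'
from h import *
bot.set_gripper(1.0); st("open")
p=M1.T@(np.array(bot.read_position())-v1[:3])
bot.move_linear(W([p[0],p[1],.1]),speed=.15)
pos,Rt,im=look("s1",[.075,-.003,.065])
print(wproj(np.array([W([.06,y,.01]) for y in(.032,.0,-.004)]+[W([-.032,0,.067])]),pos,Rt).round(1).tolist())
st("look")
cv2.imwrite("pics/s1c.png",cv2.resize(im[120:320,180:380],(600,600),interpolation=2))
E
```

```text
open t9.3 Fpanel [-0.2 -0.3 -0.3] Mtool [ 0.32  -0.052  0.253] TCPpanel mm [-32.9   1.    7.6] w1.002 j6 0.846
[[331.5, 208.9], [281.9, 208.8], [275.6, 208.8], [284.0, 42.4]]
look t11.1 Fpanel [ 0.3  0.7 -0.7] Mtool [0.358 0.083 0.045] TCPpanel mm [74.4 -2.9 65.2] w0.997 j6 0.079
```

View pics/s1c.png

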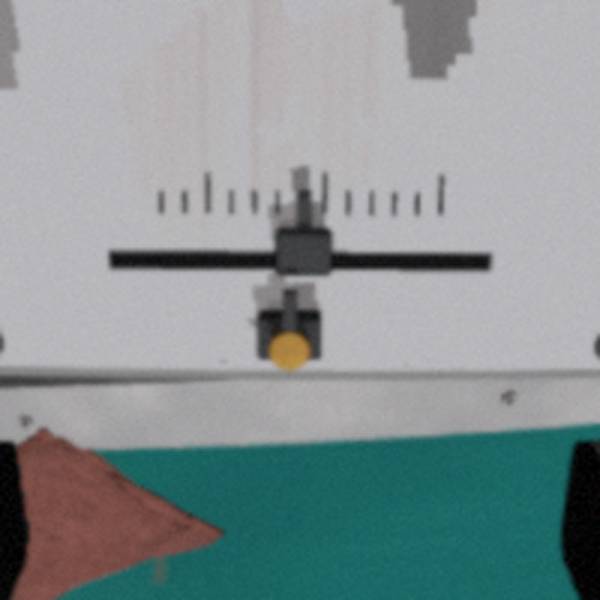

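```bash
cat >> h.py <<'E'
AX=(-.0333,-.0007)
def edges(name):
    g=cv2.imread("pics/"+name+".png")[:,:,::-1].mean(2)
    for n,(r0,r1) in dict(pfing=(184,194),pbody=(198,203),pbody2=(207,210),tfing=(218,222),tbody=(224,230)).items():
        p=g[r0:r1,255:305].mean(0); u=cv2.resize(p[None].astype(np.float32),(500,1),interpolation=cv2.INTER_LINEAR)[0]
        t=(u.max()+u.min())/2 if 'fing' not in n else u.min()+.35*(u.max()-u.min()); i=np.where(u<t)[0]; print(n,"%.1f..%.1f mid %.2f"%(255+i[0]/10,255+i[-1]/10,255+(i[0]+i[-1])/20))
E
python3 - <<'E'
from h import *
edges("s1")
E
```

```text
pfing 278.9..283.9 mid 281.40
pbody 271.4..290.7 mid 281.05
pbody2 255.0..304.9 mid 279.95
tfing 273.9..279.8 mid 276.85
tbody 265.7..286.8 mid 276.25
```

Run:
```python
from h import *
bot.move_pose(W([AX[0],AX[1],.1]),q4(tool(M1,-.1)))
print(bot.move_linear(W([AX[0],AX[1],.007]),speed=.12,until_force=6)); st("down")
bot.set_gripper(0.0,25); st("grip")
j=np.array(bot.read_joint_positions()); j[5]+=.19; bot.goto_joints(j); st("turned")
bot.set_gripper(1.0); st("open")
p=M1.T@(np.array(bot.read_position())-v1[:3])
bot.move_linear(W([p[0],p[1],.1]),speed=.15)
pos,Rt,im=look("s2",[.075,-.003,.065]); st("look"); edges("s2")
cv2.imwrite("pics/s2c.png",cv2.resize(im[170:245,230:330],(800,600),interpolation=2))
```

```text
False
down t12.6 Fpanel [ 0.1  0.1 -1.1] Mtool [ 0.413  0.027 -0.09 ] TCPpanel mm [-32.8  -0.7   7.2] w1.002 j6 -0.005
grip t12.9 Fpanel [-0.2 -0.3  6.9] Mtool [0.638 0.021 0.067] TCPpanel mm [-32.6  -0.7   7.9] w0.646 j6 -0.005
turned t13.2 Fpanel [0.4 0.1 0.2] Mtool [0.428 0.039 0.208] TCPpanel mm [-32.6  -0.8   8. ] w0.646 j6 0.182
open t13.7 Fpanel [ 0.3 -0.1 -0.2] Mtool [0.437 0.045 0.079] TCPpanel mm [-32.5  -0.6   7.9] w1.001 j6 0.184
look t15.2 Fpanel [ 0.1 -0.3  0.2] Mtool [0.466 0.006 0.029] TCPpanel mm [73.7 -2.8 65. ] w1.001 j6 0.079
pfing 272.4..280.6 mid 276.50
pbody 266.7..285.9 mid 276.30
pbody2 255.0..304.9 mid 279.95
tfing 274.1..279.7 mid 276.90
tbody 265.8..286.8 mid 276.30
```

View pics/s2c.png

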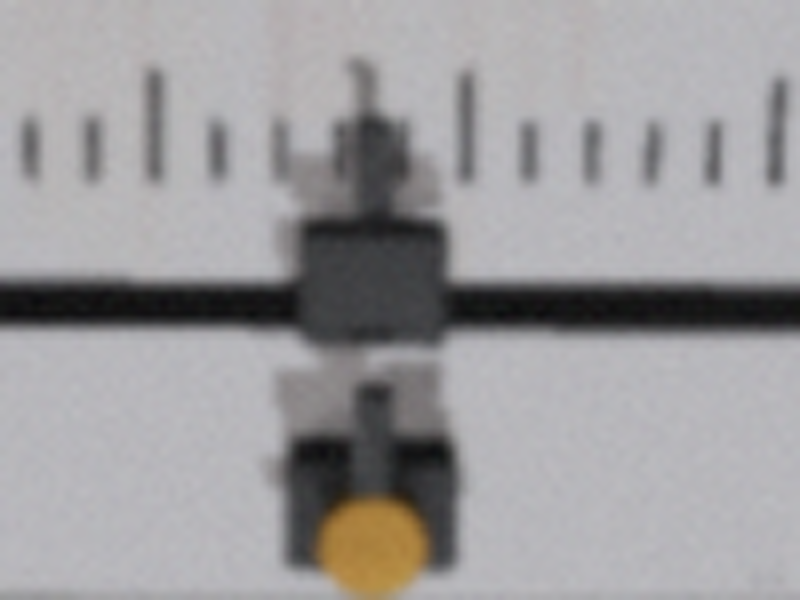

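```bash
cat >> h.py <<'E'
def mom(n=4):
    a=[]
    for _ in range(n): bot.wait(.02); a.append((np.array(bot.read_moment())@toolRM())[1])
    return np.mean(a)
E
python3 - <<'E'
from h import *
bot.move_pose(W([AX[0],AX[1],.1]),q4(tool(M1,-2.5))); st("above")
print(bot.move_linear(W([AX[0],AX[1],.040]),speed=.12,until_force=6)); print("free",mom(8))
bot.set_gripper(0.0,30); st("grip"); 
im=bot.camera("wrist");cv2.imwrite("pics/k1.png",im[:,:,::-1])
j0=np.array(bot.read_joint_positions()); np.save("j0.npy",j0); tot=0;log=[]
m0=mom()
print("grip",m0)
while tot<3.75:
    tot+=.15 if tot<2.0 else .04
    j=j0.copy(); j[5]+=tot; bot.goto_joints(j); m=mom(3); a=bot.read_joint_positions()[5]-j0[5]; log.append((round(tot,2),round(a,3),round(m,3)))
    if abs(m)>.22: break
print(log); st("stop")
E
```

```text
above t17.3 Fpanel [0.1 0.5 0.3] Mtool [-0.369 -0.031 -0.22 ] TCPpanel mm [-33.1  -0.7 100.1] w1.001 j6 -2.397
False
free 0.009329319860580498
grip t18.6 Fpanel [-0.1  0.3  4.4] Mtool [-0.371  0.026 -0.447] TCPpanel mm [-33.2  -0.7  40.3] w0.361 j6 -2.402
grip 0.0031394324859375083
[(0.15, np.float64(0.147), np.float64(0.018)), (0.3, np.float64(0.296), np.float64(0.001)), (0.45, np.float64(0.445), np.float64(-0.001)), (0.6, np.float64(0.595), np.float64(0.001)), (0.75, np.float64(0.745), np.float64(0.004)), (0.9, np.float64(0.895), np.float64(-0.002)), (1.05, np.float64(1.045), np.float64(-0.026)), (1.2, np.float64(1.195), np.float64(0.005)), (1.35, np.float64(1.345), np.float64(0.016)), (1.5, np.float64(1.495), np.float64(-0.009)), (1.65, np.float64(1.645), np.float64(0.002)), (1.8, np.float64(1.795), np.float64(-0.036)), (1.95, np.float64(1.945), np.float64(0.009)), (2.1, np.float64(2.095), np.float64(-0.002)), (2.14, np.float64(2.137), np.float64(0.006)), (2.18, np.float64(2.178), np.float64(0.02)), (2.22, np.float64(2.218), np.float64(0.022)), (2.26, np.float64(2.258), np.float64
[... 249 characters left out ...]
loat64(2.498), np.float64(0.028)), (2.54, np.float64(2.538), np.float64(0.027)), (2.58, np.float64(2.578), np.float64(0.007)), (2.62, np.float64(2.618), np.float64(0.017)), (2.66, np.float64(2.658), np.float64(0.031)), (2.7, np.float64(2.698), np.float64(0.015)), (2.74, np.float64(2.738), np.float64(0.044)), (2.78, np.float64(2.778), np.float64(0.028)), (2.82, np.float64(2.818), np.float64(0.038)), (2.86, np.float64(2.858), np.float64(0.017)), (2.9, np.float64(2.898), np.float64(0.037)), (2.94, np.float64(2.938), np.float64(-0.202)), (2.98, np.float64(2.977), np.float64(-0.47))]
stop t29.8 Fpanel [  0.3  -0.5 -12.4] Mtool [ 0.228 -0.448  0.368] TCPpanel mm [-33.6  -0.6  40.1] w0.366 j6 0.574
```

Run:
```python
from h import *
j0=np.load("j0.npy"); log=[]
cv2.imwrite("pics/k2.png",bot.camera("wrist")[:,:,::-1])
for t in [2.97,2.955,2.94,2.925,2.91,2.895,2.88,2.86,2.82,2.7]:
    j=j0.copy(); j[5]+=t; bot.goto_joints(j); m=mom(5); log.append((t,round(float(bot.read_joint_positions()[5]-j0[5]),3),round(float(m),3)))
print(log); st()
```

```text
[(2.97, 2.967, -0.201), (2.955, 2.953, -0.047), (2.94, 2.938, -0.023), (2.925, 2.923, -0.033), (2.91, 2.908, -0.037), (2.895, 2.893, -0.044), (2.88, 2.878, 0.006), (2.86, 2.858, -0.035), (2.82, 2.818, -0.039), (2.7, 2.702, -0.029)]
 t33.2 Fpanel [ -0.5  -0.6 -12. ] Mtool [ 0.37  -0.024  0.244] TCPpanel mm [-33.5  -0.7  40.1] w0.361 j6 0.300
```

Run:
```python
from h import *
j0=np.load("j0.npy"); j=j0.copy(); j[5]+=1.37; bot.goto_joints(j); bot.wait(.1); print(bot.read_joint_positions()[5]-j0[5],mom(5)); st()
k3=bot.camera("wrist")[:,:,::-1]; cv2.imwrite("pics/k3.png",k3)
bot.set_gripper(1.0); st("open")
p=M1.T@(np.array(bot.read_position())-v1[:3])
bot.move_linear(W([p[0],p[1],.11]),speed=.15)
pos,Rt,im=look("s3",[.075,-.003,.065]); edges("s3")
M0=panelR(v0[3]); bot.move_pose(v0[:3]+M0@[-.02,0,.17],q4(tool(M0,0))); bot.wait(.2)
im4=bot.camera("wrist")[:,:,::-1]; cv2.imwrite("pics/w4.png",im4); st("end")
r=lambda a:cv2.resize(a,(400,300),interpolation=2)
w1=cv2.imread("pics/w1.png"); k1=cv2.imread("pics/k1.png")
c=lambda a:a[150:225,230:330]; g=lambda a:a[280:370,215:335]
cv2.imwrite("pics/cmp.png",np.vstack([np.hstack([r(c(w1)),r(c(im4))]),np.hstack([r(g(k1)),r(g(k3))])]))
```

```text
1.3711007509475615 0.03517281844097399
 t34.6 Fpanel [-1.4 -1.5 -5.9] Mtool [ 0.567  0.101 -0.419] TCPpanel mm [-33.3  -0.8  40.3] w0.360 j6 -1.032
open t35.2 Fpanel [-0.3 -0.4  0.2] Mtool [ 0.186  0.011 -0.354] TCPpanel mm [-33.   -0.7  40.4] w1.001 j6 -1.032
pfing 272.5..280.7 mid 276.60
pbody 266.3..286.0 mid 276.15
pbody2 267.4..304.9 mid 286.15
tfing 273.7..279.9 mid 276.80
tbody 265.7..287.0 mid 276.35
end t38.0 Fpanel [0.9 0.7 0.1] Mtool [ 0.374 -0.013  0.007] TCPpanel mm [-21.8   0.  169.8] w1.000 j6 0.118
```

View pics/cmp.png

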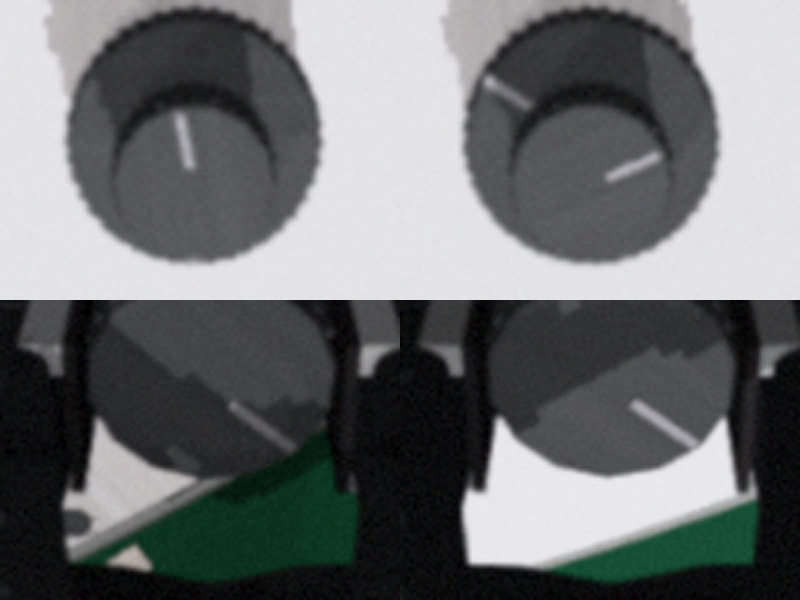

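Run:
```python
from h import *
print(bot.read_clock()); print(bot.close_job())
```

```text
37.9583
the job is handed in; nothing more can be done
None
```

The valve is set and the job is handed in. The robot clock read 38.0 s of the 72 s allowed, and the arm was clear of everything.

- **Ring:** I turned it clockwise 1.95 rad, looked, then turned it another 0.19 rad. After the knob work, pointer and tab were at 276.15 and 276.35 px by their bodies, and 276.6 and 276.8 px by their fingers. At about 1.55 px per mm that is about 0.1 mm apart.
- **Inner knob:** The torque rose sharply to 0.47 N m after about 2.91 rad clockwise, which is within the expected 2.3 to 3.4 rad. I then backed the knob off a quarter turn.
- **Seat uncertainty:** The grip slipped about 0.03 rad against the seat, seen when the torque fell off on the way back, and I corrected for it. The knob's mark shows a net turn of 1.335 rad against an expected 1.341 rad, so the back-off should be good to about 0.03 rad (2°).
- **Disagreement:** While the knob turned freely, the torque readings (about 0.03 N m) often had the opposite sign to what friction should give. They are within the sensor's noise, so I did not rely on them. The seat reading had the right sign.
- **Loose parts:** The arm never worked near them, and no unexpected contact force showed in the readings. I did not measure their positions again at the end.

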